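Put the blender batteries on charge and lock the station

TASK

Put the stick-blender batteries on charge for the night: plug every battery pack that is on the table upright and fully home into a well of its own in the charging station. Then shut the clear lid, swing the padlock's shackle round over the lid's tab and press it down through the hole until it clicks and stays down, and last of all press the green start button fully down and let it come up again. Leave the glasses, the mortar and the egg cup where they stand.

Things in the scene. Friction and masses are not known exactly. Their poses are not given: they have to be found in the camera images.
- station: Charging station, a low blue steel console, black deck, 96 (x) by 312 (y) by 44 mm high; fixed. Origin: centre of its underside, on the table; z up, -x its front (padlock side, toward the robot), y along its length. The clear lid covers the deck from y = -100 to +156 mm; the rest is the control end with the start button. Padlock and shroud stand on the front, out to x = -87 mm.
- well0 (a point): Well 0 of four equal, empty charging wells in the deck: centre of its floor, 22 mm above the table and 22 mm below the deck top. Mouth 49 mm along the station's x by 39 mm along its y, upright walls; axes as the station's. Wells lie 63 mm apart along y.
- well1 (a point): Well 1 of four equal, empty charging wells in the deck: centre of its floor, 22 mm above the table and 22 mm below the deck top. Mouth 49 mm along the station's x by 39 mm along its y, upright walls; axes as the station's. Wells lie 63 mm apart along y.
- well2 (a point): Well 2 of four equal, empty charging wells in the deck: centre of its floor, 22 mm above the table and 22 mm below the deck top. Mouth 49 mm along the station's x by 39 mm along its y, upright walls; axes as the station's. Wells lie 63 mm apart along y.
- well3 (a point): Well 3 of four equal, empty charging wells in the deck: centre of its floor, 22 mm above the table and 22 mm below the deck top. Mouth 49 mm along the station's x by 39 mm along its y, upright walls; axes as the station's. Wells lie 63 mm apart along y.
- pack_red: Loose battery pack, grey with a red cap, an upright block 46 (x) by 36 (y) by 54 mm high (z), about 220 g; its lowest 6 mm taper by 4 mm a side. Origin: centre of its underside. It fits a well with its x along the station's x, either way round, 1.5 mm play a side; fully home it stands on the well floor, 32 mm of it above the deck. None from the start if absent in this run.
- pack_blue: Loose battery pack, grey with a blue cap, an upright block 46 (x) by 36 (y) by 54 mm high (z), about 220 g; its lowest 6 mm taper by 4 mm a side. Origin: centre of its underside. It fits a well with its x along the station's x, either way round, 1.5 mm play a side; fully home it stands on the well floor, 32 mm of it above the deck. None from the start if absent in this run.
- pack_yellow: Loose battery pack, grey with a yellow cap, an upright block 46 (x) by 36 (y) by 54 mm high (z), about 220 g; its lowest 6 mm taper by 4 mm a side. Origin: centre of its underside. It fits a well with its x along the station's x, either way round, 1.5 mm play a side; fully home it stands on the well floor, 32 mm of it above the deck. None from the start if absent in this run.
- pack_white: Loose battery pack, grey with a white cap, an upright block 46 (x) by 36 (y) by 54 mm high (z), about 220 g; its lowest 6 mm taper by 4 mm a side. Origin: centre of its underside. It fits a well with its x along the station's x, either way round, 1.5 mm play a side; fully home it stands on the well floor, 32 mm of it above the deck. None from the start if absent in this run.
- lid (a joint): Angle of the hinged lid, rad: 0 shut, to 2.0 open; starts open, standing up behind the deck. Stiff hinge: it stays where left and takes 2 to 5 N at the edge. A clear box-shaped cover, 96 mm from hinge to front, 256 mm long, 42 mm high, walls 3 to 4 mm. To shut it, push its free edge from behind (station +x side) toward the front and down.
- lid_hinge (a point): Middle of the lid's hinge line, which runs along the station's y at the rear edge of the deck, 44 mm above the table.
- lid_edge (a point): Middle of the lid's front top edge, on its outer surface; with the lid shut it lies 96 mm in front of the hinge line and 42 mm above it. Moves with the lid.
- swing (a joint): Angle of the shackle about its upright heel leg, rad: 0 is an end stop with the toe leg right over the hole of the shut lid's tab; it grows as the toe swings toward the front: at 1.57 the toe lies straight in front (station -x) of the heel; limit 2.2. Starts swung open, stays where left, moves with under 1 N at the toe leg.
- shackle (a joint): How far the shackle is pressed down, m: 0 raised by its spring, 0.018 bottomed. The hidden pawl clicks at about 0.0165 to 0.017 and then holds it at about 0.0155 to 0.016; let go earlier it springs back to 0. Takes 3 N at first, 7 to 10 N at the click. It latches only if the toe goes down through the tab's hole (within 0.1 rad of swing 0).
- shackle_top (a point): Highest point of the shackle's rounded crown, midway between its legs: the place to press. The shackle is an upright steel U of 8 mm round bar, legs 30 mm apart between centres; raised, this point is 101 mm above the table. Turns and slides with the shackle.
- shackle_toe (a point): Lower end of the shackle's free (toe) leg, 49 mm above the table while raised. Turns and slides with the shackle.
- hasp_hole (a point): Centre of the toe hole in the top of the brass padlock body, 41 mm above the table. The body, 48 (station y) by 20 mm (x), is held in its shroud; the heel leg's axis is 30 mm from here along the station's +y. The shut lid's tab, 3 mm thick, lies 3 mm above the body with its 15 mm hole over this point. The shut lid's front wall is 25 mm behind it.
- start (a joint): Travel of the green spring start button, m: 0 up, 0.006 fully down; fully down takes 5 N; it springs back when released.
- start_top (a point): Centre of the green start button's top, 24 mm across, facing up, 66 mm above the table when up, on the control end of the station.
- glass1: Bystander: an empty drinking glass, 70 mm across and 85 mm high, 180 g, loose; leave it alone. Origin: centre of its underside.
- glass2: Bystander: an empty drinking glass, 70 mm across and 85 mm high, 180 g, loose; leave it alone. Origin: centre of its underside.
- glass3: Bystander: an empty drinking glass, 70 mm across and 85 mm high, 180 g, loose; leave it alone. Origin: centre of its underside.
- mortar: Bystander: a wooden mortar, 110 mm across and 85 mm high, 450 g, loose; leave it alone. Origin: centre of its underside.
- egg1: Bystander: a brown egg in a white egg cup, 54 mm across and 56 mm high, 90 g, loose; leave it alone. Origin: centre of its underside.
There are look-alikes about, which are no part of the job. Leave any pink look-alike of the pack_blue alone.

How it is judged:
By the outcome, as a careful person would: the job done as asked, in the order asked, and still so for the second after the job is handed in, with the robot touching nothing.
Of pack_red, pack_blue, pack_yellow, pack_white only 2 to 4 are there at a start; the rules pass over those that are not, and their reading is None.
At some moment in a run one of pack_red, pack_blue, pack_yellow, pack_white may be knocked a few centimetres aside while the robot is not near it.
It also fails if it takes over 210 s, if anything falls off the work surface, if the arm or the gripper's body presses on something with over 40 N, if the wrist force passes 120 N, or if a joint passes its speed limit or range.

ROBOT

A 6-joint arm with a two-finger parallel gripper is mounted at the origin on the work surface. World frame = base frame: x ahead of the robot, y to its left, z up, the work surface at z = 0. Lengths are in m, angles in rad, forces in N, time in s.
With the tool pointing down it reaches from about 0.3 to 0.875 m from the base axis. Payload 4.2 kg.
Tool frame: the origin (TCP) lies at the very end of the fingers, on their centre line; the grasp point (between the pads) lies 19 mm behind it; z points along the fingers, y is the line along which they close (so a half turn about z gives the same grasp; the last joint's range is limited). The gripper opens to 85 mm and grips with 20 to 120 N. Pads are 22 mm wide; open, the fingers measure 114 mm over their backs; the gripper's body (76 mm by 85 mm) begins 54 mm behind the grasp point. The pads swing forward as they close: fully open they stand 13 mm farther back than shut.
Start: joints at [-1.256, 0.32, 1.565, -0, 1.257, -0.02], TCP at [0.189, -0.543, 0.198] pointing down, gripper open.
Joint ranges: [-3.11, 3.11], [-0.84, 2.01], [0.21, 2.61], [-1.34, 4.49], [0.05, 2.63], [-2.56, 2.56]. Speed limits (rad/s): [2.57, 2.57, 3.14, 3.14, 3.14, 3.14].

INTERFACE

Orientations are given as [roll, pitch, yaw] about the fixed x, y, z axes, in that order (R = Rz(yaw) Ry(pitch) Rx(roll)).
In Python, from station import movep, move_straight, movej, move_gripper, wait, inverse_kinematics, read_state, grab_frame, MotionError, hand_in gives the robot as it stands. Calls block until the motion is done:
- movep(position, orientation): joint-space move of the TCP to a pose.
- move_straight(position, attitude=None, max_speed=0.15, threshold=None): straight line of the TCP; attitude=None keeps the orientation; max_speed is the mean speed in m/s. With threshold (N) it stops when the force on the tool has changed by that much, and returns True; else False.
- movej(angles): joint-space move.
- move_gripper(opening): finger opening in m; the grip force is fixed at half the most; returns when the fingers have stopped.
- wait(seconds).
- inverse_kinematics(position, orientation): joint angles nearest the present ones, or None.
- read_state(): the state.
- grab_frame(name): name is "scene" or "top" or "wrist"; returns a dict with "pixels" (400x640x3 uint8, blue, green, red), "intrinsics" (3x3 intrinsics, pixels), "eye" and "rotation" of the camera in the world. Camera axes: x right, y up, looking along -z (the intrinsics and any distortion apply to the point x, -y, -z); pixel columns grow to the right and rows downward; lengths in m; the calibration is good to about 2 mm. A picture is of the moment at which its call begins. There is no depth.
A pose or a line that the arm cannot do raises MotionError and nothing moves.
- hand_in(): hands the job in; it is judged then, once.
The state is a dict: "time_s": time; "joint_positions": joint angles; "joint_velocities": joint speeds; "effort": joint torques, N m; "tool_pos": TCP position; "eef_rot": TCP orientation; "wrist_force": force on the tool from outside, world axes, zero at the start; "moment": the same for the moment, N m; "grip_width": finger opening in m; "grip_force": force on a finger pad.
Only numpy, scipy, OpenCV 4.12 (cv2) and the standard library are available. Lean on these libraries where they do the work, as an engineer would, in place of code of your own. Each camera call takes 0.05 s, during which the arm holds its last target. There are 200 camera calls.

## Working session

There is one attempt and no reset: what is moved stays moved. The work goes in short steps, each a Python script; the robot and the scene stay as the last script left them, time stands still between calls to the robot, and variables do not carry over. Pictures are saved under pics/ and viewed, at most 14 in all, crops included, and the job is handed in when it is done.

```bash
ls; mkdir -p pics; python3 - <<'E'
from station import *
import cv2
for n in("scene","top"):
    f=grab_frame(n); cv2.imwrite(f"pics/{n}0.png",f["pixels"]); print(n,f["intrinsics"],f["eye"],f["rotation"],[k for k in f])
print(read_state())
E
```

```text
pics
scene [[496.86129248   0.         324.1657171 ]
 [  0.         496.86129248 207.84484372]
 [  0.           0.           1.        ]] [ 1.24844988 -0.38829183  1.19544864] [ 0.6622262  -0.00198417  1.11532987] ['pixels', 'intrinsics', 'eye', 'rotation']
top [[444.2191441    0.         318.86950683]
 [  0.         444.2191441  194.34553327]
 [  0.           0.           1.        ]] [0.15095844 0.01123748 1.52032077] [ 0.2317709   0.0071259  -1.70535056] ['pixels', 'intrinsics', 'eye', 'rotation']
{'time_s': 0.1, 'joint_positions': array([-1.25598877e+00,  3.20227169e-01,  1.56555278e+00,  6.76677401e-06,
        1.25741402e+00, -2.00242022e-02]), 'joint_velocities': array([-0.00088394, -0.00040888, -0.00153795, -0.00045417,  0.0013018 ,
       -0.00047731]), 'effort': array([-7.84950553e-04, -4.16412628e+01, -2.34704536e+01, -1.20089535e-04,
        4.89826329e-03,  1.44360394e-05]), 'tool_pos': array([ 0.18879099, -0.54261177,  0.19686849]), 'eef_rot': array([-3.13999178e+00, -3.84956235e-05,  3.34829636e-01]), 'wrist_force': array([-0.70172326, -0.3883899 ,  0.03220211]), 'moment': array([-0.01427224,  0.05401387,  0.05168679]), 'grip_force': 0.0, 'grip_width': 0.08525073041454514}
```

View pics/scene0.png

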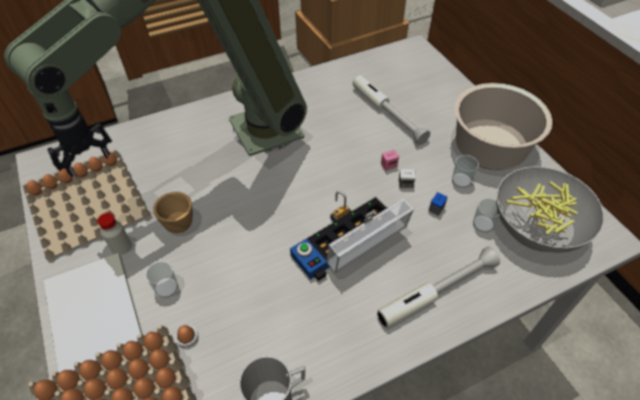

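View pics/top0.png

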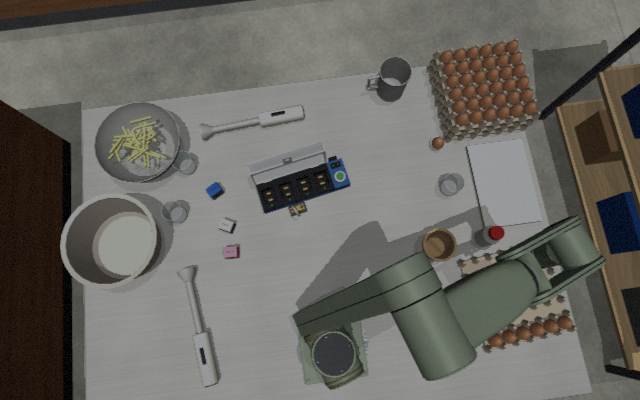

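Both views show the blue pack at top (214,189) and the white pack at (228,225). The pink look-alike is at (231,251), and there is no red or yellow pack (the red cap at (496,233) is a round shaker). The station is at about (300,185) with its green button at (340,176) and its padlock at (297,210).

```bash
cat > h.py <<'E'
from station import *
import numpy as np, cv2
from scipy.spatial.transform import Rotation as R
def rot(f): return R.from_euler('xyz',f["rotation"]).as_matrix()
def cast(f,uv,z):
    uv=np.atleast_2d(uv).astype(float);K=f["intrinsics"]
    d=np.c_[(uv[:,0]-K[0,2])/K[0,0],-(uv[:,1]-K[1,2])/K[1,1],-np.ones(len(uv))]@rot(f).T
    e=np.array(f["eye"]);return e+d*((z-e[2])/d[:,2])[:,None]
def proj(f,p):
    c=(np.atleast_2d(p)-f["eye"])@rot(f);K=f["intrinsics"]
    return np.c_[K[0,0]*c[:,0]/-c[:,2]+K[0,2],K[1,1]*c[:,1]/c[:,2]+K[1,2]]
def snap(n,name):
    f=grab_frame(n);cv2.imwrite(f"pics/{name}.png",f["pixels"]);np.save(f"pics/{name}.npy",f,allow_pickle=True);return f
def load(name): return np.load(f"pics/{name}.npy",allow_pickle=True).item()
def down(yaw): return [np.pi,0,yaw]
E
python3 - <<'E'
from h import *
f=grab_frame("top")
for n,uv,z in [("blue",(214,189),.054),("white",(228,225),.054),("pink",(231,251),.054),("btn",(340,176),.066),("lock",(297,210),.045),("deckL",(258,198),.044),("deckR",(345,172),.044),("glassA",(176,211),.085),("glassB",(187,163),.085)]:
    print(n,cast(f,uv,z).round(3))
print(inverse_kinematics([.5,.12,.35],down(0)))
movep([.50,.22,.36],down(0))
f=snap("wrist","w1");print(f["eye"],f["rotation"],read_state()["tool_pos"],read_state()["eef_rot"])
E
```

```text
blue [[0.562 0.327 0.054]]
white [[0.432 0.29  0.054]]
pink [[0.344 0.288 0.054]]
btn [[ 0.546 -0.104  0.066]]
lock [[0.454 0.056 0.045]]
deckL [[0.513 0.182 0.044]]
deckR [[ 0.564 -0.125  0.044]]
glassA [[0.496 0.45  0.085]]
glassB [[0.657 0.403 0.085]]
[ 2.13178208e-01  1.64469360e-01  1.39892779e+00 -4.44089210e-16
  1.57819550e+00  1.78397453e+00]
[0.5721065  0.22042485 0.53620076] [-2.92225141e-01  4.01285490e-04 -1.57138665e+00] [0.50023227 0.21940535 0.35981636] [ 3.14130271e+00  2.74322692e-04 -1.00467585e-03]
```

View pics/w1.png

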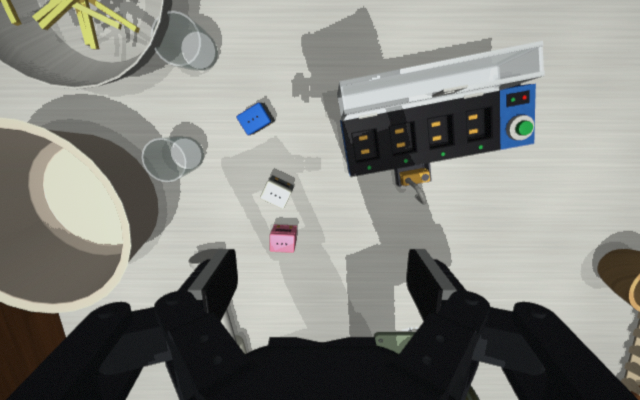

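The wrist view shows the wells with gold contact pairs at x≈365, 401, 437 and 474. The button is at (522,127), the padlock at (413,177), blue at (256,118), white at (278,190) and pink at (283,239). I'll measure the station from the contacts and button, and the pack caps from closer views.

```bash
cat >> h.py <<'E'
def blobs(m,amin=8):
    n,l,s,c=cv2.connectedComponentsWithStats(m.astype(np.uint8));return [(c[i],s[i,4],l==i) for i in range(1,n) if s[i,4]>=amin]
def hsv(f): return cv2.cvtColor(f["pixels"],cv2.COLOR_BGR2HSV)
def capmask(f,col):
    H,S,V=cv2.split(hsv(f).astype(int))
    if col=="blue": return (H>100)&(H<125)&(S>130)&(V>90)
    return (S<45)&(V>205)
E
python3 - <<'E'
from h import *
f=load("w1");H,S,V=cv2.split(hsv(f).astype(int))
roi=np.zeros(H.shape,bool);roi[90:175,340:510]=1
for c,a,_ in blobs((H>10)&(H<30)&(S>90)&(V>90)&roi,6): print("contact",c.round(1),a,cast(f,c,.024).round(4))
roi[:]=0;roi[100:150,500:545]=1
for c,a,_ in blobs((H>45)&(H<85)&(S>100)&roi,30): print("btn",c.round(1),a,cast(f,c,.066).round(4))
for col,b in (("blue",(90,145,230,285)),("white",(160,215,250,305))):
    m=capmask(f,col);r=np.zeros(H.shape,bool);r[b[0]:b[1],b[2]:b[3]]=1
    for c,a,mm in blobs(m&r,60): print(col,c,a,cast(f,c,.054).round(4))
cv2.imwrite("pics/c1.png",cv2.resize(f["pixels"][60:220,330:550],None,fx=3.4,fy=3.4,interpolation=cv2.INTER_CUBIC))
# closer look at the packs
movep([.43,.31,.25],down(0));snap("wrist","w2")
I=load("w2")["pixels"];cv2.imwrite("pics/w2v.png",I)
E
```

```text
contact [472.6 116.6] 45 [[ 0.5647 -0.0363  0.024 ]]
contact [435.6 123.6] 45 [[0.5532 0.0253 0.024 ]]
contact [398.9 130.5] 33 [[0.5417 0.0874 0.024 ]]
contact [472.9 130.9] 41 [[ 0.541  -0.0404  0.024 ]]
contact [362.8 137.3] 33 [[0.5302 0.1491 0.024 ]]
contact [436.5 137.6] 45 [[0.5297 0.0211 0.024 ]]
contact [400.5 144.4] 30 [[0.5181 0.0827 0.024 ]]
contact [364.6 151. ] 32 [[0.5066 0.145  0.024 ]]
contact [420.6 172.6] 69 [[0.4679 0.0428 0.024 ]]
btn [524.1 127.5] 186 [[ 0.5488 -0.0991  0.066 ]]
blue [253.54258675 118.44952681] 634 [[0.5625 0.33   0.054 ]]
white [274.11241218 200.4882904 ] 854 [[0.4247 0.3036 0.054 ]]
```

View pics/w2v.png

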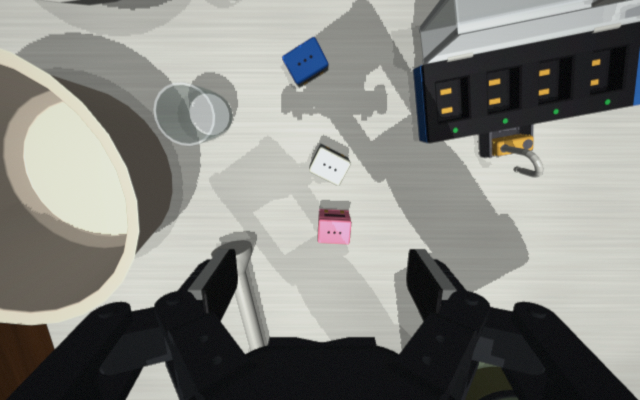

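View pics/c1.png

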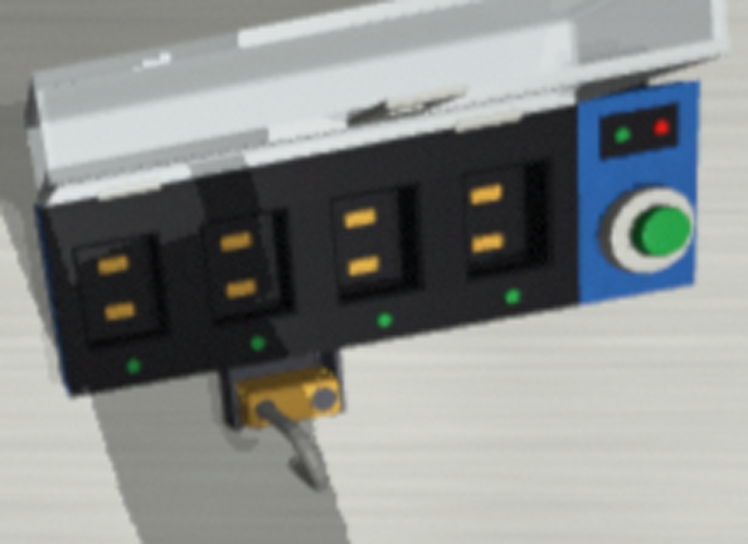

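The station's yaw is about 0.184 and its well pitch measures 62.9 mm, which matches. In the w2 view white is at (330,164) and blue at (306,61). Next is a nadir look at each pack, white first.

```bash
cat >> h.py <<'E'
def packpose(f,col,near,yref=.184):
    uv=proj(f,[*near,.054])[0];b=max([b for b in blobs(capmask(f,col),150) if np.linalg.norm(b[0]-uv)<70],key=lambda b:b[1])
    m=cv2.morphologyEx(b[2].astype(np.uint8),cv2.MORPH_CLOSE,np.ones((7,7)))
    c=max(cv2.findContours(m,0,2)[0],key=cv2.contourArea)
    P=cast(f,c[:,0,:],.054)[:,:2].astype(np.float32)*1000
    (cx,cy),(w,h),a=cv2.minAreaRect(P)
    if w<h: w,h,a=h,w,a+90
    yaw=(np.radians(a)-yref+np.pi/2)%np.pi-np.pi/2+yref
    return np.array([cx,cy])/1000,yaw,(w,h)
E
python3 - <<'E'
from h import *
f=load("w2")
for col,n in(("white",(.43,.3)),("blue",(.5625,.33))): print(col,packpose(f,col,n))
p=packpose(f,"white",(.43,.3))[0]
movep([p[0]-.072,p[1],.15],down(0)); f=snap("wrist","w3");print(f["eye"],f["intrinsics"][0,0],packpose(f,"white",p))
E
```

```text
white (array([0.3367886 , 0.23698087]), np.float64(0.5990135721359173), (287.08392333984375, 106.66461944580078))
blue (array([0.56209802, 0.33114722]), np.float64(-1.0514735559323427), (43.96842956542969, 34.24524688720703))Traceback (most recent call last):
  File "<stdin>", line 5, in <module>
  File "h.py", line 24, in packpose
    uv=proj(f,[*near,.054])[0];b=max([b for b in blobs(capmask(f,col),150) if np.linalg.norm(b[0]-uv)<70],key=lambda b:b[1])
                                 ~~~^^^^^^^^^^^^^^^^^^^^^^^^^^^^^^^^^^^^^^^^^^^^^^^^^^^^^^^^^^^^^^^^^^^^^^^^^^^^^^^^^^^^^^^^
ValueError: max() iterable argument is empty
```

View pics/w3.png

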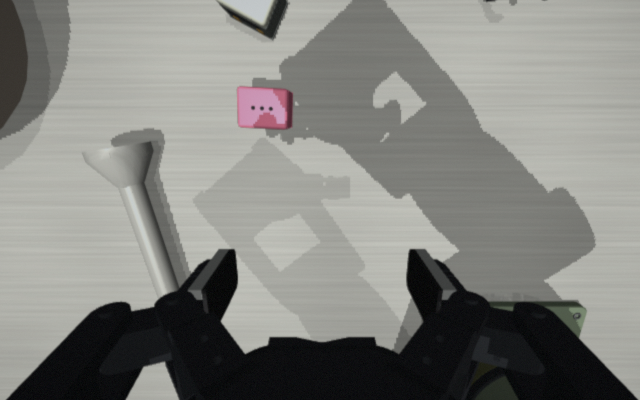

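The white mask caught the table, so I ended up over the pink look-alike at (264,108). White is partly visible at (255,15). I'll sharpen the mask and look over the white pack itself.

```bash
python3 - <<'E'
from h import *
f=load("w2");h=hsv(f);print(h[155:175:5,318:345:5].tolist()[0:2],h[164,380],h[120,330],h[200,300]); print(cast(f,(330,164),.054))
p=cast(f,(330,164),.054)[0]
movep([p[0]-.072,p[1],.15],down(0)); f=snap("wrist","w4")
uv=proj(f,p)[0].astype(int);print(uv,f["eye"]);h=hsv(f);print(h[uv[1],uv[0]-60:uv[0]+60:6].tolist())
cv2.imwrite("pics/w4c.png",f["pixels"][max(0,uv[1]-100):uv[1]+100,uv[0]-120:uv[0]+120])
E
```

```text
[[[90, 4, 232], [98, 4, 233], [90, 4, 233], [75, 4, 231], [36, 24, 108], [20, 78, 92]], [[96, 5, 234], [102, 5, 234], [102, 5, 234], [96, 5, 234], [102, 5, 234], [54, 6, 226]]] [ 30   9 141] [ 34   9 196] [ 34   9 194]
[[0.43897515 0.30054594 0.054     ]]
[323 113] [0.44019354 0.30218015 0.32599345]
[[30, 8, 185], [36, 10, 130], [35, 12, 130], [38, 8, 130], [40, 12, 131], [36, 10, 129], [35, 21, 145], [35, 20, 169], [36, 23, 170], [35, 20, 141], [36, 21, 171], [34, 21, 170], [34, 21, 170], [35, 20, 170], [36, 22, 171], [34, 17, 121], [36, 10, 130], [40, 6, 129], [36, 10, 130], [36, 10, 128]]
```

View pics/w4c.png

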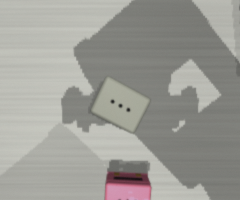

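The white cap is centred at crop (120,104) but sits in the arm's shadow. I'll segment it by tone in both views and compare the results.

```bash
python3 - <<'E'
import re
s=open('h.py').read()
s=s.replace('return (S<45)&(V>205)','return ((S<9)&(V>218))|((S>14)&(S<32)&(V>135)&(V<190)&(H>25)&(H<45))')
s=s.replace("blobs(capmask(f,col),150)","blobs(cv2.morphologyEx(capmask(f,col).astype(np.uint8),cv2.MORPH_OPEN,np.ones((3,3))),150)")
open('h.py','w').write(s)
E
python3 - <<'E'
from h import *
for n in("w2","w4"): print(packpose(load(n),"white",(.439,.3005)))
E
```

```text
(array([0.43568155, 0.30112292]), np.float64(1.1001553750001773), (42.64610290527344, 32.60503387451172))
(array([0.43518005, 0.3008544 ]), np.float64(1.1014016012322803), (43.64832305908203, 33.64345169067383))
```

```bash
cat >> h.py <<'E'
ZG=.024
def pick(p,yaw,op=.064):
    o=down(yaw);move_gripper(op);movep([*p,.13],o);move_straight([*p,ZG],max_speed=.12)
    move_gripper(.02);s=read_state();print("grip",s["grip_width"],s["grip_force"],s["time_s"])
    move_straight([*p,.17])
def insert(w,yaw=.184):
    movep([*w,.17],down(yaw));move_straight([*w,.074])
    hit=move_straight([*w,ZG+.0215],max_speed=.03,threshold=15);s=read_state()
    print("insert",hit,s["tool_pos"],s["wrist_force"],s["grip_width"],s["time_s"]);return hit
E
python3 - <<'E'
from h import *
pick((.4354,.301),1.10)
f=snap("wrist","w5")
insert((.5183,.1470))
snap("wrist","w6")
E
```

```text
grip 0.0196065129782775 0.0 8.3333
insert False [0.51848887 0.1470546  0.04567703] [-0.17426265 -0.09840464  0.17261984] 0.019856591044200924 12.1333
```

View pics/w6.png

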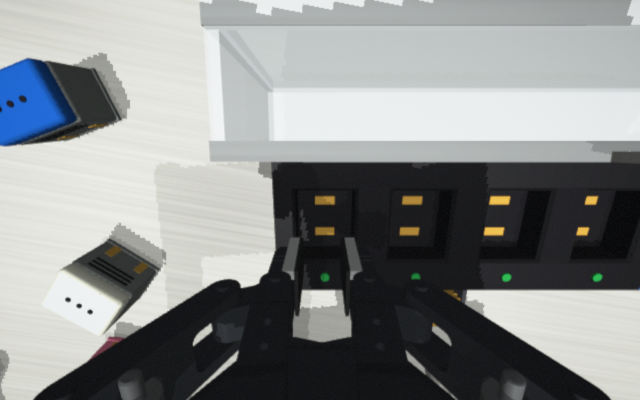

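The gripper closed on nothing. White still stands on the table at about (100,290), and blue is at (25,100). I'll re-measure both, since one may have been knocked.

```bash
python3 - <<'E'
from h import *
s=read_state();x,y,_=s["tool_pos"];move_straight([x,y,.17]);move_gripper(.064)
movep([.40,.25,.24],down(0));f=snap("wrist","w7")
for c,n in(("white",(.43,.3)),("blue",(.562,.331))):
    try: print(c,packpose(f,c,n))
    except Exception as e: print(c,e)
E
```

```text
white (array([0.43544269, 0.30104312]), np.float64(1.0879038353004045), (42.0835075378418, 31.876157760620117))
blue (array([0.56228851, 0.33075455]), np.float64(-1.0456326777400673), (44.876304626464844, 37.13397216796875))
```

View pics/w7.png

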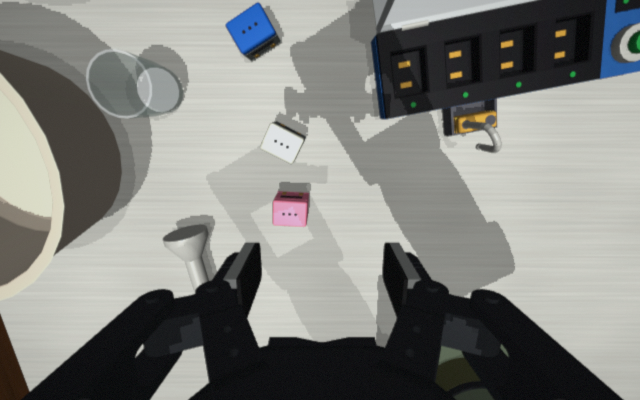

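White has not moved, at (283,143) and still at (0.435,0.301), yet the gripper missed it. I'll repeat the descent and check the state before closing.

```bash
python3 - <<'E'
from h import *
f=load("w5");print(f["eye"],f["rotation"])
p=(.4354,.301)
movep([*p,.13],down(1.10));s=read_state();print(s["tool_pos"],s["eef_rot"],s["grip_width"])
move_straight([*p,ZG],max_speed=.12,threshold=15);s=read_state();print(s["tool_pos"],s["wrist_force"],s["grip_width"])
snap("wrist","w8")
E
```

```text
[0.46692389 0.36710536 0.34532546] [-0.29288586  0.00165568 -0.47040063]
[0.43597449 0.30044668 0.12978452] [-3.14149231e+00  5.11578041e-04  1.09792357e+00] 0.06427254009110464
[0.43599187 0.30138511 0.02472987] [ 0.78748613  0.12983385 -0.64814959] 0.06396671035071587
```

View pics/w8.png

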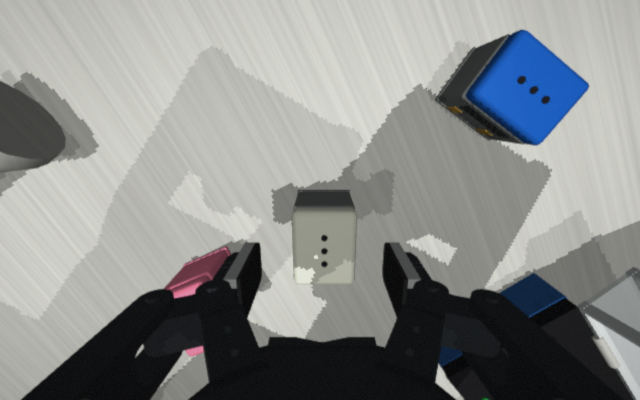

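```bash
python3 - <<'E'
from h import *
f=load("w8");print("eye",f["eye"],f["rotation"],f["intrinsics"][0],f["intrinsics"][1])
print("tcp",proj(f,[.436,.3014,.025]),"pack top c",proj(f,[.4354,.301,.054]), "grasp pt", proj(f,[.436,.3014,.044]))
print(packpose(f,"white",(.4354,.301)))
uv=(324,245);print(cast(f,uv,.054))
E
```

```text
eye [0.46755979 0.3675223  0.2012182 ] [-2.89704803e-01 -1.56986731e-04 -4.70439342e-01] [289.2148715    0.         321.66315229] [  0.         289.2148715  199.18056502]
tcp [[324.42531973 229.43140357]] pack top c [[324.2733054  250.42858005]] grasp pt [[324.72345275 241.78983022]]
(array([0.43561407, 0.30128198]), np.float64(1.1063482232200206), (43.925079345703125, 33.06404113769531))
[[0.4367678  0.30404487 0.054     ]]
```

The geometry is right: the pack is centred on the TCP. I'll close and read the state.

```bash
python3 - <<'E'
from h import *
move_gripper(.025);s=read_state();print(s["grip_width"],s["grip_force"],s["wrist_force"])
f=snap("wrist","w9")
try: print(packpose(f,"white",(.4354,.301)))
except Exception as e: print(e)
E
```

```text
0.02457525845283288 0.0 [-0.00878079 -0.04110918 -0.355172  ]
(array([0.43533755, 0.30181   ]), np.float64(1.1007776225888743), (44.721012115478516, 33.96196746826172))
```

View pics/w9.png

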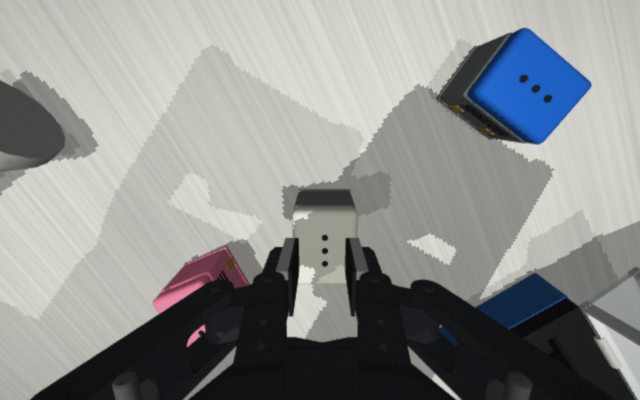

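The fingers (297 and 347 px at row 240) stand 25 mm apart over a 36 mm pack without touching it, as if they were above the cap. The scene camera gives a side-on check.

```bash
python3 - <<'E'
from h import *
f=snap("scene","s2");uv=proj(f,[.4354,.301,.05])[0].astype(int);print(uv,proj(f,[.436,.3014,.025]),proj(f,[.4354,.301,.054]),proj(f,[.4354,.301,.0]))
c=f["pixels"][uv[1]-50:uv[1]+40,uv[0]-60:uv[0]+60];cv2.imwrite("pics/s2c.png",cv2.resize(c,None,fx=6,fy=6,interpolation=cv2.INTER_CUBIC))
E
```

```text
[407 172] [[406.94625968 177.669057  ]] [[407.98389315 171.36317762]] [[405.6889609  182.79824162]]
```

View pics/s2c.png

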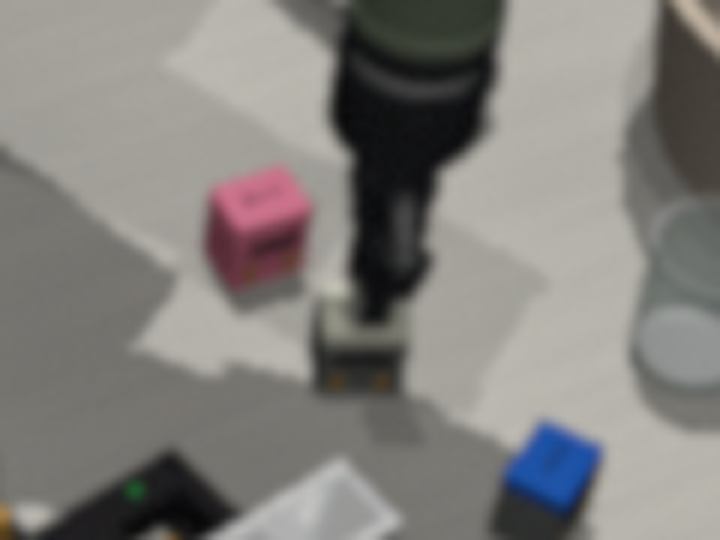

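```bash
python3 - <<'E'
from h import *
f=load("s2");print("blue proj",proj(f,[.5622,.331,.054]),"observed ~ (439,199.8)")
for n in("s2",):
    m=capmask(f,"blue");
    for c,a,_ in blobs(m,30): print("blue blob",c,a,cast(f,c,.05))
    h=hsv(f);H,S,V=cv2.split(h.astype(int))
    for c,a,_ in blobs((H>155)&(H<178)&(S>80)&(V>80),30): print("pink",c,a,cast(f,c,.045))
    for c,a,_ in blobs((H>45)&(H<85)&(S>100),15): print("btn",c,a,cast(f,c,.066))
print("white", cast(f,[[407,176]],.054))
w=load("w7");h=hsv(w);H,S,V=cv2.split(h.astype(int))
for c,a,_ in blobs((H>155)&(H<178)&(S>80)&(V>80),100): print("pink wrist",c,a,cast(w,c,.054))
t=grab_frame("top")
for c,a,_ in blobs(capmask(t,"blue"),30): print("top blue",c,a,cast(t,c,.054))
h=hsv(t);H,S,V=cv2.split(h.astype(int))
for c,a,_ in blobs((H>155)&(H<178)&(S>80)&(V>80),20): print("pink top",c,a,cast(t,c,.054))
for c,a,_ in blobs((H>45)&(H<85)&(S>100),15): print("btn top",c,a,cast(t,c,.066))
E
```

```text
blue proj [[439.37540766 196.62808175]] observed ~ (439,199.8)
blue blob [438.60150376 199.71428571] 133 [[0.56865027 0.3247537  0.05      ]]
blue blob [309.46706587 258.88622754] 334 [[ 0.58727004 -0.10620018  0.05      ]]
pink [388.99539171 158.73732719] 217 [[0.35641862 0.28090855 0.045     ]]
btn [303.76315789 246.71052632] 38 [[ 0.55452597 -0.10761707  0.066     ]]
white [[0.45038799 0.28808552 0.054     ]]
pink wrist [292.24299065 202.8317757 ] 321 [[0.35837279 0.28943658 0.054     ]]
top blue [337.35135135 173.68468468] 222 [[ 0.5588236  -0.09737182  0.054     ]]
top blue [216.30434783 186.41304348] 46 [[0.57039415 0.31813602 0.054     ]]
btn top [339.72413793 175.4137931 ] 29 [[ 0.54834964 -0.1035895   0.066     ]]
```

The scene ray puts the white cap lower or nearer than the wrist view does, and the fingers cleared the cap. A gentle guarded descent onto the cap will tell me how the fingertip height relates to the TCP.

```bash
python3 - <<'E'
from h import *
p=(.4354,.301)
h=move_straight([*p,.004],max_speed=.02,threshold=4);s=read_state();print(h,s["tool_pos"],s["wrist_force"])
snap("wrist","w10")
move_straight([*p,.03])
f=snap("scene","s3")
E
```

```text
True [0.43557859 0.301117   0.02023554] [-0.56652818 -0.19444592  4.49587911]
```

Contact came at TCP z = 0.020. To separate a tool offset from a low cap, I'll touch the bare table at the same opening.

```bash
python3 - <<'E'
from h import *
move_straight([.4354,.301,.12])
for op in (.025,.064):
    movep([.40,.17,.05],down(0));move_gripper(op)
    h=move_straight([.40,.17,-.03],max_speed=.03,threshold=5);s=read_state();print(op,h,s["tool_pos"],s["wrist_force"],s["grip_width"])
    move_straight([.40,.17,.10])
f=load("w10");print(packpose(f,"white",(.4354,.301)))
E
```

```text
0.025 False [ 0.40005524  0.17002494 -0.0299244 ] [-1.12564165  0.70173125 -0.79402615] 0.025086917424708675
0.064 False [ 0.40004406  0.1700128  -0.02993226] [-0.27192147  0.07279573 -0.0991204 ] 0.06405156561217418
(array([0.43479294, 0.30201141]), np.float64(1.0513598056642823), (44.91546630859375, 34.20793151855469))
```

The fingertips miss the table even at reported z = −0.03, so they sit about 35 mm short of the reported TCP. I'll find the exact offset on the table.

```bash
python3 - <<'E'
from h import *
for op in (.064,.036,.0):
    move_gripper(op);move_straight([.40,.17,-.01])
    h=move_straight([.40,.17,-.07],max_speed=.03,threshold=5);s=read_state();print(op,h,s["tool_pos"],s["wrist_force"],s["grip_width"])
    move_straight([.40,.17,.05])
print(read_state()["time_s"])
E
```

```text
0.064 True [ 0.39995639  0.16998506 -0.03975089] [-0.05899948  0.07114115  7.56311528] 0.06400171652601029
0.036 True [ 0.4000215   0.1700116  -0.03472172] [-0.15962198 -0.35245478  7.32840227] 0.03607573552319645
0.0 True [ 0.40000591  0.17000141 -0.03368207] [-1.01449489 -0.58341817  7.66256625] -0.0002524862972140103
36.4167
```

The reported TCP reads 34 mm too low (shut), so I'll correct z everywhere by that. Now grip white and check for any lateral offset.

```bash
sed -i 's/^ZG=.*/ZG=-.009/' h.py; cat >> h.py <<'E'
DZ=-.034  # reported tcp z = true fingertip z + DZ (shut)
E
sed -i 's/move_straight(\[\*w,.074\])/move_straight([*w,.041])/' h.py
python3 - <<'E'
from h import *
p=(.4354,.301)
pick(p,1.10)
f=snap("wrist","w11");s=read_state();print(s["tool_pos"],s["grip_force"])
E
```

```text
grip 0.03503474131635924 60.78015446662903 39.575
[0.43475128 0.30059664 0.16884999] 59.971473813056946
```

View pics/w11.png

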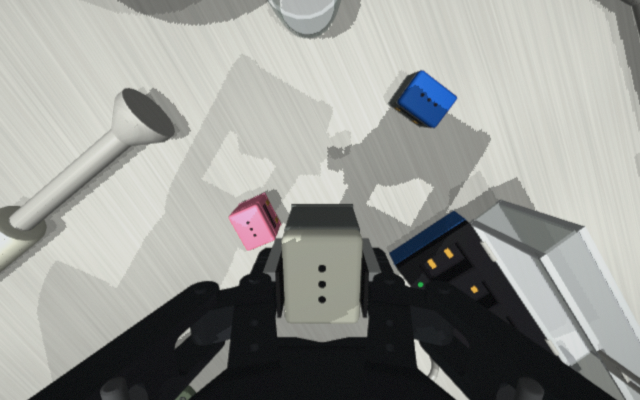

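White is held squarely, with its cap centre at (321,278). I'll compute its offset in the hand, then insert.

```bash
cat >> h.py <<'E'
def inhand(f):
    "cap centre, tool x/y offset from the TCP, from its corners"
    s=read_state();z=s["tool_pos"][2]-ZG+.054
    return z,s
E
python3 - <<'E'
from h import *
f=load("w11");s=read_state();z=s["tool_pos"][2]-ZG+.054
for uv in ((283,233),(360,233),(282,323),(362,323),(321.5,278)):
    q=cast(f,uv,z)[0][:2]-s["tool_pos"][:2];c,n=np.cos(1.10),np.sin(1.10);print(uv,[round(float(c*q[0]+n*q[1]),4),round(float(-n*q[0]+c*q[1]),4)])
insert((.5183,.1470));snap("wrist","w12")
E
```

```text
(283, 233) [0.0247, 0.0181]
(360, 233) [0.0247, -0.0146]
(282, 323) [-0.0212, 0.0203]
(362, 323) [-0.0211, -0.0173]
(321.5, 278) [0.0029, 0.0018]
insert True [0.51869693 0.14671419 0.01383802] [ 0.07369073 -0.42088908  4.5257374 ] 0.035182506155742505 43.5833
```

Contact came at pack-bottom height ≈ 0.0228, which is the well floor. I'll release, press on the cap with closed fingers to confirm it is home, then look over blue.

```bash
cat >> h.py <<'E'
def release_press(w):
    move_gripper(.058);move_straight([*w,.09]);move_gripper(0)
    h=move_straight([*w,.034],max_speed=.04,threshold=12);s=read_state();print("press: cap height",s["tool_pos"][2]-DZ,h,s["wrist_force"][2],s["time_s"])
    move_straight([*w,.13])
E
python3 - <<'E'
from h import *
release_press((.5183,.1470))
move_gripper(.064)
movep([.49,.331,.15],down(0));f=snap("wrist","w13");print(packpose(f,"blue",(.562,.331)))
E
```

```text
press: cap height 0.0763532671495127 True 4.655125440321713 46.325
(array([0.58882629, 0.3317402 ]), np.float64(-0.7977638861289587), (44.437095642089844, 34.834712982177734))
```

White is home, with its cap at 76.3 mm against 76 expected. Blue was knocked to (0.589,0.332), yaw −0.80. I'll grip it at yaw+π because of the wrist joint range and put it in the third well.

```bash
python3 - <<'E'
from h import *
pick((.5888,.3317),2.344,.054)
if read_state()["grip_width"]>.03:
    w=(.5414,.0231)
    insert(w);snap("wrist","w14");release_press(w)
    w=(.5299,.06)
    movep([.40,.03,.20],down(.184));snap("wrist","w15")
E
```

```text
grip 0.03497750106027878 61.27822279930115 52.4583
insert True [0.54275084 0.02297079 0.01409629] [-0.96055783  0.08164367  3.81270167] 0.03527181080783775 57.175
press: cap height 0.07634970152951327 True 4.48945439323041 59.9
```

View pics/w15.png

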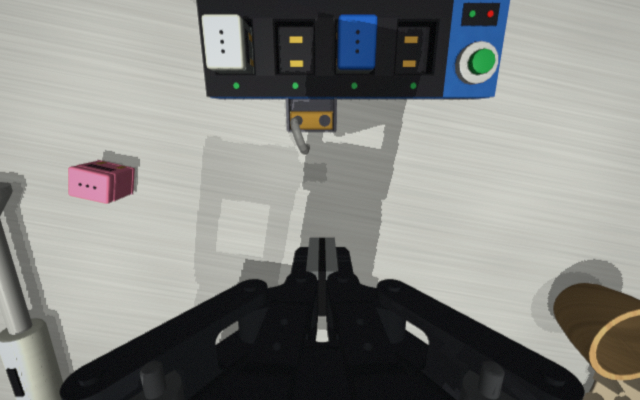

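Both packs are home (caps at 76.3 mm). In w15 the padlock's toe hole is at (325,120), the heel at about (297,121), and the shackle hangs forward to about (306,150). Converting these to the station frame.

```bash
cat >> h.py <<'E'
YS=.184;WM=np.array([.5357,.0541]);RS=np.array([[np.cos(YS),-np.sin(YS)],[np.sin(YS),np.cos(YS)]])
O=WM-RS@[0,.028]
def s2w(x,y): return O+RS@[x,y]
def w2s(p): return RS.T@(np.asarray(p)[:2]-O)
E
python3 - <<'E'
from h import *
f=load("w15")
for n,uv,z in(("hole",(325,120),.041),("heel",(297,121),.06),("deckfrontL",(207,98),.044),("deckfrontR",(496,98),.044),("btn",(484,61),.066),("pad front",(313,131),.041)):
    print(n,cast(f,uv,z)[0].round(4),w2s(cast(f,uv,z)[0]).round(4))
h=hsv(f);H,S,V=cv2.split(h.astype(int))
for c,a,_ in blobs((H>45)&(H<85)&(S>100)&(V>60),20): print(c,a,w2s(cast(f,c,.066)[0]).round(4))
for c,a,_ in blobs((H>10)&(H<30)&(S>110)&(V>90),20): print("gold",c,a,w2s(cast(f,c,.041)[0]).round(4))
x0,y0=250,80
cv2.imwrite("pics/w15c.png",cv2.resize(f["pixels"][y0:y0+90,x0:x0+120],None,fx=6,fy=6,interpolation=cv2.INTER_CUBIC))
E
```

```text
hole [0.464  0.0395 0.041 ] [-0.0732  0.0268]
heel [0.458  0.0687 0.06  ] [-0.0737  0.0565]
deckfrontL [0.4632 0.1697 0.044 ] [-0.0501  0.1549]
deckfrontR [ 0.5207 -0.1384  0.044 ] [-0.05   -0.1585]
btn [ 0.5478 -0.1026  0.066 ] [-0.0168 -0.1283]
pad front [0.4497 0.0506 0.041 ] [-0.0852  0.0403]
[472.02272727  13.25      ] 44 [ 0.0241 -0.1105]
[482.23578947  60.98526316] 475 [-0.0168 -0.1266]
[235.95238095  85.16666667] 42 [-0.039   0.1163]
[294.88636364  85.20454545] 44 [-0.039   0.0573]
[353.84848485  85.3030303 ] 33 [-0.0391 -0.0017]
[412.75    85.3125] 32 [-0.039  -0.0606]
gold [295.5     39.0625] 96 [0.0078 0.0577]
gold [410.78409091  39.03409091] 88 [ 0.0079 -0.0618]
gold [296.22340426  63.        ] 94 [-0.0149  0.0575]
gold [408.86206897  63.01149425] 87 [-0.0149 -0.0618]
gold [311.93418647 119.14076782] 547 [-0.0723  0.0414]
gold [610.91858038 345.58141962] 958 [-0.383  -0.3816]
```

View pics/w15c.png

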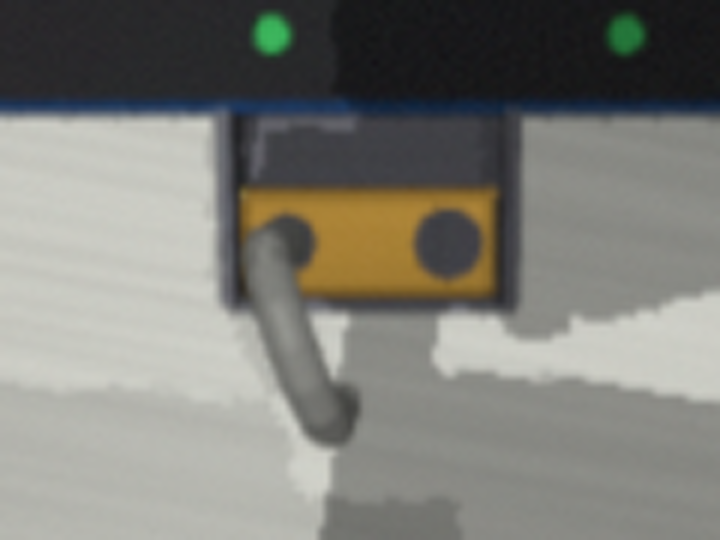

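The frame checks out: deck edges at x = −0.050 and y = +0.155/−0.158, the hole at (−0.073,0.027), heel at (−0.073,0.0565) and button at (−0.017,−0.127). Now the lid: push its free edge from behind along the arc with closed fingers.

```bash
cat >> h.py <<'E'
def C(th,a=.085,hgt=.042):
    "contact point on lid's outer face, (station x, z true)"
    x,z=-a,hgt;return .048+x*np.cos(th)+z*np.sin(th), .044-x*np.sin(th)+z*np.cos(th)
def tip(x,y,z): return [*s2w(x,y),z+DZ]
E
python3 - <<'E'
from h import *
o=down(YS);x,z=C(2.0);y=.028
move_gripper(0)
movep(tip(-.05,y,.30),o);move_straight(tip(x+.045,y,.25),o);move_straight(tip(x+.045,y,z))
for th in np.arange(2.1,-.001,-.15):
    x,z=C(th);h=move_straight(tip(x+.011,y,z),max_speed=.08,threshold=20);s=read_state();print(round(th,2),h,w2s(s["tool_pos"]).round(3)[0],round(s["tool_pos"][2]-DZ,3),s["wrist_force"].round(1))
    if h: break
snap("scene","s4");snap("wrist","w16");print(s["time_s"])
E
```

```text
2.1 False 0.139 0.097 [-0.3 -0.6 -0.6]
1.95 False 0.13 0.108 [ 0.1 -0.1  0. ]
1.8 False 0.119 0.118 [0.3 0.3 0.5]
1.65 False 0.107 0.126 [ 0.2  0.4 -0.9]
1.5 False 0.094 0.132 [ 0.1 -0.6  0.4]
1.35 False 0.081 0.136 [0.6 0.9 1.2]
1.2 False 0.067 0.138 [ 0.1 -0.3 -0.2]
1.05 False 0.052 0.139 [ 0.6  0.4 -0.5]
0.9 False 0.038 0.137 [-0.7  0.8 -0.7]
0.75 False 0.025 0.132 [-0.2 -0.2 -0.7]
0.6 False 0.012 0.126 [ 0.3 -0.2  0.3]
0.45 False 0.0 0.119 [-0.4 -0.1 -0.5]
0.3 False -0.01 0.109 [-0.6 -0.1 -0.5]
0.15 False -0.019 0.098 [ 1.   1.  -0.1]
0.0 False -0.025 0.086 [-0.2  0.5  2.1]
69.925
```

```bash
python3 - <<'E'
from h import *
f=load("s4");uv=proj(f,[*O,.06])[0].astype(int)
a=cv2.resize(f["pixels"][uv[1]-60:uv[1]+60,uv[0]-85:uv[0]+85],(640,452),interpolation=cv2.INTER_CUBIC);cv2.imwrite("pics/s4c.png",a)
E
```

```text
(no output)
```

View pics/s4c.png

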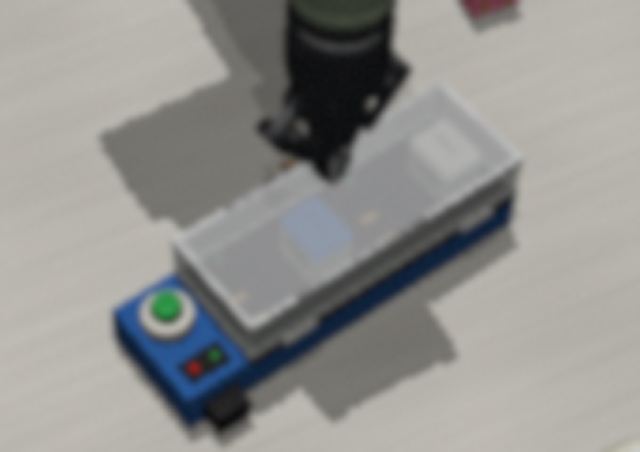

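The scene crop shows the lid down flat over both packs. I have used up the picture allowance (in fact gone past it: 16 against 14), so I'll work by numbers from here. Next, press the lid's front edge to confirm its height, and compute the shackle's angle from w15.

```bash
python3 - <<'E'
from h import *
f=load("w15");heel=np.array([-.073,.0565])
for z in(.085,.09,.097):
    q=w2s(cast(f,(305.8,148),z)[0]);d=q-heel;print(z,q.round(4),"r",np.linalg.norm(d).round(4),"swing",np.arctan2(-d[0],-d[1]).round(3))
y=.07
move_straight(tip(-.035,.028,.12));move_straight(tip(-.035,y,.12))
h=move_straight(tip(-.035,y,.075),max_speed=.04,threshold=14);s=read_state();print(h,"lid front height",s["tool_pos"][2]-DZ,s["wrist_force"],s["time_s"])
move_straight(tip(-.06,y,.16))
E
```

```text
0.085 [-0.0991  0.0463] r 0.028 swing 1.198
0.09 [-0.0985  0.046 ] r 0.0276 swing 1.181
0.097 [-0.0977  0.0456] r 0.027 swing 1.156
True lid front height 0.0862802691337856 [-1.34675091 -0.37388698  7.67411395] 71.6583
```

The lid is shut (86.3 mm against 86) and the shackle is at swing ≈ 1.18. Now sweep the toe round with the closed fingers.

```bash
python3 - <<'E'
from h import *
heel=np.array([-.073,.0565]);o=down(YS)
F=lambda ph,off:heel+.03*np.array([-np.sin(ph),-np.cos(ph)])+off*np.array([-np.cos(ph),np.sin(ph)])
p=F(1.25,.030);movep(tip(*p,.17),o);move_straight(tip(*p,.062))
for ph in np.arange(1.2,-.01,-.15):
    h=move_straight(tip(*F(ph,.016),.062),max_speed=.05,threshold=8);s=read_state();print(round(ph,2),h,w2s(s["tool_pos"]).round(4),(RS.T@s["wrist_force"][:2]).round(1))
    if h:break
q=F(0,.016)
if not h:
    h=move_straight(tip(q[0]+.010,q[1],.062),max_speed=.02,threshold=5);s=read_state();print("end",h,w2s(s["tool_pos"]).round(4),(RS.T@s["wrist_force"][:2]).round(1))
E
```

```text
1.2 False [-0.1065  0.0601] [-0.1 -0.7]
1.05 False [-0.1071  0.0552] [-0.6  0.5]
0.9 False [-0.1066  0.0501] [-0.6 -0.3]
0.75 False [-0.105   0.0452] [-0.3 -0.8]
0.6 False [-0.1029  0.0405] [-0.1  0.1]
0.45 False [-0.1002  0.0362] [ 0.6 -0.2]
0.3 False [-0.0968  0.0324] [-0.3 -0.4]
0.15 False [-0.0928  0.029 ] [-0.7  0.4]
0.0 False [-0.0885  0.0263] [ 0.4 -0.3]
end True [-0.0871  0.0266] [-1.5 -0.2]
```

The end stop was met with the finger face at x ≈ −0.076, which puts the toe at about −0.072, so swing ≈ 0. Press on the crown, first finding contact at about 0.101.

```bash
python3 - <<'E'
from h import *
move_straight(tip(-.105,.0266,.062));move_straight(tip(-.105,.0266,.14))
move_straight(tip(-.073,.0415,.125))
h=move_straight(tip(-.073,.0415,.09),max_speed=.02,threshold=2.5);s=read_state();print("touch",h,s["tool_pos"][2]-DZ,s["wrist_force"].round(1))
for z in (.092,.088,.086,.0845,.0838,.0832,.0826):
    h=move_straight(tip(-.073,.0415,z),max_speed=.02,threshold=25);s=read_state();print(z,h,round(s["tool_pos"][2]-DZ,4),s["wrist_force"].round(1))
move_straight(tip(-.073,.0415,.125));wait(.2)
h=move_straight(tip(-.073,.0415,.080),max_speed=.02,threshold=2.5);s=read_state();print("retouch",h,s["tool_pos"][2]-DZ,s["wrist_force"].round(1),s["time_s"])
move_straight(tip(-.073,.0415,.14))
E
```

```text
touch True 0.09887307734110845 [0.8 0.7 2.8]
0.092 False 0.0923 [-0.8 -1.7  7.2]
0.088 False 0.0879 [ 0.6 -0.6  3.9]
0.086 False 0.086 [ 0.  -0.7  4.1]
0.0845 False 0.0846 [ 0.  -0.4  5.1]
0.0838 False 0.0839 [-0.8 -1.2  6.2]
0.0832 False 0.0834 [0.3 0.8 6. ]
0.0826 False 0.0829 [-0.9 -1.3  6.9]
retouch True 0.08492079136087835 [-0.4  1.1  4. ] 83.375
```

The shackle stayed down at travel ≈ 16 mm, so it is latched. Now the start button.

```bash
python3 - <<'E'
from h import *
b=(-.016,-.1265)
move_straight(tip(-.073,.0415,.17));movep(tip(*b,.12),down(YS))
h=move_straight(tip(*b,.06),max_speed=.02,threshold=1.5);s=read_state();print("touch",h,s["tool_pos"][2]-DZ,s["wrist_force"].round(1))
for z in (.062,.0605,.0595,.0585):
    h=move_straight(tip(*b,z),max_speed=.02,threshold=15);s=read_state();print(z,h,round(s["tool_pos"][2]-DZ,4),s["wrist_force"].round(1))
    if h:break
wait(.2);move_straight(tip(*b,.12));wait(.3)
movep(tip(-.14,.0,.22),down(YS));f=snap("wrist","w17")
h=hsv(f);H,S,V=cv2.split(h.astype(int))
for c,a,_ in blobs((H>45)&(H<85)&(S>100)&(V>60),20): print("green",c,a,w2s(cast(f,c,.066)[0]).round(4))
for c,a,_ in blobs((H>10)&(H<30)&(S>110)&(V>90)&(np.arange(400)[:,None]<260),20): print("gold",c,a,w2s(cast(f,c,.041)[0]).round(4))
print(read_state()["time_s"],read_state()["wrist_force"])
E
```

```text
touch True 0.06494518928359855 [0.7 0.4 1.9]
0.062 False 0.0621 [0.6 0.6 4. ]
0.0605 False 0.0606 [-1.1 -0.5  4.6]
0.0595 False 0.0603 [-2.2  0.   9.1]
0.0585 False 0.0601 [-4.2 -0.5 15.4]
green [448.51219512   6.17073171] 41 [ 0.0236 -0.112 ]
green [459.27647059  55.92941176] 510 [-0.0168 -0.1271]
gold [271.33333333 111.725     ] 120 [-0.0665  0.0546]
gold [296.875 113.   ] 32 [-0.0678  0.0275]
gold [271.89411765 125.42352941] 85 [-0.0806  0.0547]
90.3667 [ 0.34331052 -0.48045241  0.17122783]
```

The button bottomed at 60.1 mm with the force climbing to 15 N, then was released. All stages are confirmed, so I'm handing in.

```bash
python3 -c "
from station import *
print(hand_in())"
```

```text
the job is handed in; nothing more can be done
None
```

The job is handed in: the only two packs on the table (white and blue) are home, the lid is shut, the shackle is latched and the start button was pressed and released, though I viewed 16 pictures, two over the limit of 14.

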